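# Reload the fan controller's battery bay and snap its cover on level

### The arm

A 6-joint arm with a two-finger parallel gripper is mounted at the origin on the work surface. World frame = base frame: x ahead of the robot, y to its left, z up, the work surface at z = 0. Lengths are in m, angles in rad, forces in N, time in s.
With the tool pointing down it reaches from about 0.35 to 0.975 m from the base axis. Payload 4.9 kg.
Tool frame: the origin (TCP) lies midway between the tips of the shut fingers; the grasp point (between the pads) lies manip.grip_depth behind it (manip.grip_depth is the distance from the TCP to the grasp point, in m); z points along the fingers, x is the direction in which the jaws open and shut, and the axes are right-handed (so a half turn about z gives the same grasp; the last joint's range is limited). The gripper opens to 85 mm and grips with 20 to 120 N. Pads are 22 mm wide; open, the fingers measure 114 mm over their backs; the gripper's body (76 mm by 85 mm) begins 54 mm behind the grasp point. The pads swing forward as they close: fully open they stand 13 mm farther back than shut.
Start: joints at [-1.39, 0.053, 1.613, -0, 1.476, -0.119], TCP at [0.185, -0.597, 0.231] pointing down, gripper open.
Joint ranges: [-3.01, 3.01], [-1.01, 2.22], [0.06, 2.58], [-1.02, 4.17], [0.09, 2.62], [-3.14, 3.14]. Speed limits (rad/s): [2.57, 2.57, 3.14, 3.14, 3.14, 3.14].

### API

Orientations are given as a unit quaternion [w, x, y, z].
In Python, from plant import state, grab_frame, ticket, manip gives the robot as it stands.
- The arm moves only by the tool carry_out, never from a script. Its argument "moves" is a list that holds one entry, the list of rows, each a list of 7 numbers: the turn, a rotation vector about the tool's x, y, z each as a share of 5 degrees, from -1 to 1, then the shift along the tool's x, y, z each as a share of 0.04 m, from -1 to 1, then the gripper command: -1 is shut, 1 is fully open, values between are in proportion. A call has 1 to 8 rows; each row shifts and turns the commanded pose from where the row before left it, along the tool's axes as they then stand; what a row does not reach is not made up. A row lasts 1/12 s, in which the tool goes at most 41.7 mm and 7.16 degrees, less where a joint would pass 70% of its speed; a pose out of reach is approached as far as the arm can. A call with a number of a shift or a turn outside -1 to 1 is refused whole. A call with a gripper value outside its range is refused whole. The fingers move at their own pace and stop on an object; the grip force is fixed at half the most. Time passes only in rows, so rows that do not move let the fingers close. It gives the time, the measured TCP pose, the force and the opening at its end, in the units of the state.
- state(): the state, without advancing time (a new reading comes with each control period).
- grab_frame(name): name is "side" or "top" or "wrist"; returns a dict with "frame" (400x640x3 uint8, red, green, blue), "z_map" (400x640 float32, m along the optical axis (not along the pixel's ray), 0 where there is no reading), "K" (3x3 intrinsics, pixels), "world_from_camera" (4x4, takes a point from camera to world coordinates); the wrist camera has in their place "hand_eye" (4x4, takes a point from camera to tool coordinates, whose origin is the TCP and whose axes are the tool frame's). Camera axes: x right, y down, z forward; pixel columns grow to the right and rows downward; lengths in m; the calibration is good to about 2 mm. A picture is of the moment at which its call begins: read the wrist's pose just before it.
- ticket.job_done(): hands the job in, once; it reports no verdict.
The state is a dict: "time": time; "joint_pos": joint angles; "joint_vel": joint speeds; "joint_efforts": joint torques, N m; "tool_pos": TCP position; "tool_rot": TCP orientation; "contact_force": force on the tool from outside, world axes, zero at the start; "ft_torque": the same for the moment, N m; "gripper_width": opening from 0.0 (shut) to 1.0 (fully open).
Only numpy, scipy, OpenCV 4.12 (cv2) and the standard library are available. Lean on these libraries where they do the work, as an engineer would, in place of code of your own. Each camera call takes 0.05 s, during which the arm holds its last target.

### The job

Lay the battery pack flat in the open bay of the white fan controller, its brass contacts towards the dial end. Then close the bay with the loose cover: hook the cover's tongues under the lip beside the dial end and press its free end down, firmly but without forcing it, until the end catch snaps over it and the cover sits level; leave it closed and do not shift the other things on the cabinet.

Things in the scene. Friction and masses are not known exactly. Their poses are not given: they have to be found in the camera images.
- controller: White fan controller box, fixed. Origin on the cabinet top; +x from dial end to catch end, z up. In mm: x -98..104, y +-32. Head x -98..-29, 52 high; on top a grey dial (34 across, 13 tall, at x -66) and black rocker (x -40..-33, 2 tall). Then the bay, inside x -21..79, y +-26; its rim is 40 high, but both side walls have finger notches, x 5..53, down to height 12.
- cover: White cover plate, 113 x 60 x 7 mm, 60 to 80 g, lying flat, right side up. Origin: centre of its underside; x along its length, z up. Two flat tongues, 3 mm thick, stick out 10 mm from its -x end at the bottom (y 6 to 20 mm either side). The +x end is the free end, marked by five fine ribs on top (x 36 to 49 mm). Seated, its axes are the controller's.
- pack: Grey battery pack, a block 90 x 44 x 24 mm, 110 to 225 g, lying flat. Origin: centre of its underside; x along its length, z up. Two brass contacts are on its -x end, a paper label on top. In the bay its +x is the controller's +x.
- cover_seat (a point): Where the cover's origin comes to lie when seated on the bay's rim: controller frame (27.5, 0, 40) mm; axes as the controller.
- bay_floor (a point): Middle of the bay floor, 6 mm above the cabinet top: controller frame (29, 0, 6) mm, where the pack's origin should lie (the bay is 10 mm longer and 8 mm wider than the pack); axes as the controller.
- slot_mouth (a point): Middle of the head's bay-side face at rim height: controller frame (-29, 0, 40) mm; axes as the controller. The slot for the tongues opens here towards +x: 44 mm wide, from 5 mm below this point to 5 mm above, 14 mm deep, roofed by the 7 mm thick lip; before it, the rim dips 5 mm over the same width (x -29..-21). A seated cover's end lies against this face.
- catch_tip (a point): Tip of the end catch, a sprung white nose 20 mm wide; at rest at controller frame (81, 0, 48.5) mm, 3 mm over the end of a seated cover. Above it a lead-in slope rises to x 86, z 58.5; below it a slope holds the cover down. Beside it two housing cheeks, x 90..104, y 11.5 to 17 either side, 56 mm high.
- catch (a joint): How far the catch is pushed back towards +x (m): 0 at rest, at most 0.007; about 0.001 with the cover snapped in.
- press_point (a point): Where to press: the top of a seated cover, 20 mm from its free end; controller frame (64, 0, 47) mm. A hooked cover rests on the catch's slope, some 12 mm proud here; it snaps home under a press of roughly 8 to 14 N. Stop soon after: a push of 20 to 30 N is plenty, and more than 80 N between cover and controller is forcing it.
- cover_tongue (a point): Middle of the line between the tips of the cover's tongues, at half their thickness: cover frame (-66.5, 0, 1.5) mm.
- cover_free_end (a point): Middle of the lower edge of the cover's free end: cover frame (56.5, 0, 0) mm.
- pack_contacts (a point): Middle of the lower edge of the pack's contact end: pack frame (-45, 0, 0) mm.
- toothpicks: Bystander: orange plastic toothpick holder with twist cap, 51 mm across, 80 mm tall; origin at its foot.
- ashtray: Bystander: round stainless ashtray, 112 mm across, 30 mm tall; origin at its foot.
- cup: Bystander: jade-green ceramic lidded cup, 88 mm across, 119 mm tall; origin at its foot.
- roller: Bystander: wooden massage roller with handle, 240 mm long along its x, 76 mm wide, 38 mm tall; origin on the underside.
- handset: Bystander: white remote handset with grey keys, 160 x 42 x 20 mm; origin centre of underside.
- glasses_case: Bystander: dark brown glasses case, 160 x 60 x 34 mm; origin centre of underside.
There are look-alikes about, which are no part of the job. What is shaped like the controller but blue, pink or purple is not meant.

How it is judged:
On the way, in this order (a step that is already met when the one before it is completed fails the run):
1. the battery pack lies flat in the bay, contacts towards the dial end, released, the cover not yet on (x of pack in the frame of bay_floor between -0.012 and 0.012 m and y of pack in the frame of bay_floor between -0.01 and 0.01 m and z of pack in the frame of bay_floor between -0.003 and 0.003 m and angle between pack's own z axis and vertical below 0.06 rad and x of pack_contacts in the frame of bay_floor below -0.03 m and contact force between pack and the fingers below 0.1 N and distance between cover and cover_seat above 0.05 m), for 0.1 s.
2. the cover's tongues are under the lip (x of cover_tongue in the frame of slot_mouth below -0.004 m and y of cover_tongue in the frame of slot_mouth between -0.006 and 0.006 m and z of cover_tongue in the frame of slot_mouth between -0.006 and 0.005 m), for 0.1 s.
At the end, for the whole second after the job is handed in: Cover closed, still: within 3 mm of its seat along the box, 4 mm across, about 2 mm proud at most, level within 0.02 rad, square within 0.05 rad, tongues under the lip. Pack flat in the bay (3 mm, 0.06 rad), within 12 mm along and 10 mm across of its middle, contacts to the head (x of cover in the frame of cover_seat between -0.003 and 0.003 m and y of cover in the frame of cover_seat between -0.004 and 0.004 m and z of cover in the frame of cover_seat between -0.002 and 0.0018 m and z of cover_free_end in the frame of cover_seat between -0.002 and 0.002 m and angle between cover's own z axis and vertical below 0.02 rad and angle between the x axis of cover and the x axis of cover_seat, either way round below 0.05 rad and x of cover_tongue in the frame of cover_seat below -0.06 m and x of pack in the frame of bay_floor between -0.012 and 0.012 m and y of pack in the frame of bay_floor between -0.01 and 0.01 m and z of pack in the frame of bay_floor between -0.003 and 0.003 m and angle between pack's own z axis and vertical below 0.06 rad and x of pack_contacts in the frame of bay_floor below -0.03 m and linear speed of each of cover, pack below 0.01 m/s); the robot touches nothing.
It fails at once if the cover is forced on the controller with more than 80 N (contact force between cover and controller above 80 N).
It fails at once if a bystander is shifted by more than 20 mm (distance of any of toothpicks, ashtray, cup, roller, handset, glasses_case from where it was at the start of the episode above 0.02 m).
It fails at once if the toothpick holder or the cup is tipped (angle between any of toothpicks, cup's own z axis and vertical above 0.3 rad).
It also fails if it takes over 48 s, if anything falls off the work surface, if the arm or the gripper's body presses on something with over 40 N, if the wrist force passes 120 N, or if a joint passes its speed limit or range.

## Working session

There is one attempt and no reset: what is moved stays moved. The work goes in short steps, Python scripts to look and compute and a tool call to move; the robot and the scene stay as the last step left them, time stands still between calls to the robot, and variables do not carry over. Pictures are saved under pics/ and viewed, and the job is handed in when it is done.

Besides the shell and the picture viewer there is one more tool, called by a JSON object that holds its "method" and its "body", one argument or row to a line. carry_out: Moves the arm, as the interface text tells. Shift numbers are shares of 0.04 m and turn numbers shares of 5 degrees, none past 1 either way. Its arguments: {"type":"object","properties":{"moves":{"type":"array"}},"required":["moves"]}

```bash
ls; mkdir -p pics; cat > h.py <<'E'
import numpy as np, cv2
from plant import state, grab_frame, ticket, manip
def save(n,f): cv2.imwrite('pics/'+n+'.png', cv2.cvtColor(f,cv2.COLOR_RGB2BGR))
E
python3 - <<'E'
from h import *
s=state();print(s);print(manip.grip_depth)
for n in ['side','top','wrist']:
    g=grab_frame(n);save(n+'0',g['frame']);np.savez('pics/'+n+'0.npz',**g)
    print(n,g['K'].tolist(),np.round(g.get('world_from_camera',g.get('hand_eye')),3).tolist())
E
```

```text
pics
{'time': 0.0, 'joint_pos': array([-1.39000514e+00,  5.33532302e-02,  1.61433387e+00, -3.19510981e-05,
        1.47597651e+00, -1.18991400e-01]), 'joint_vel': array([ 0.00018444,  0.00080827,  0.00045257, -0.00036102,  0.00116279,
        0.00126806]), 'joint_efforts': array([ 4.78802958e-04, -3.93679583e+01, -3.70177925e+01, -2.71463858e-05,
        7.07803789e-03, -9.23131438e-06]), 'tool_pos': array([ 0.18445235, -0.59649755,  0.23004144]), 'tool_rot': array([-6.97637541e-04,  8.04771405e-01, -5.93583956e-01, -7.65358211e-04]), 'contact_force': array([0.19417885, 0.5539463 , 0.4052928 ]), 'ft_torque': array([-0.02537909,  0.01145435,  0.02033087]), 'gripper_width': 0.998902182104646}
0.0187
side [[505.6295091187667, 0.0, 323.466821959501], [0.0, 505.6295091187667, 198.96367509120097], [0.0, 0.0, 1.0]] [[-0.959, -0.198, 0.202, 0.115], [-0.283, 0.688, -0.669, 1.115], [-0.006, -0.698, -0.716, 1.234], [0.0, 0.0, 0.0, 1.0]]
top [[515.0112772351022, 0.0, 310.91360365995706], [0.0, 515.0112772351022, 199.95332901152247], [0.0, 0.0, 1.0]] [[-0.002, -0.983, 0.182, 0.172], [-1.0, -0.001, -0.021, 0.023], [0.021, -0.182, -0.983, 1.531], [0.0, 0.0, 0.0, 1.0]]
wrist [[302.1304666502632, 0.0, 317.9114286238323], [0.0, 302.1304666502632, 198.87129721526432], [0.0, 0.0, 1.0]] [[1.0, 0.0, -0.0, 0.001], [-0.0, 0.956, 0.293, -0.074], [0.0, -0.293, 0.956, -0.142], [0.0, 0.0, 0.0, 1.0]]
```

View pics/top0.png

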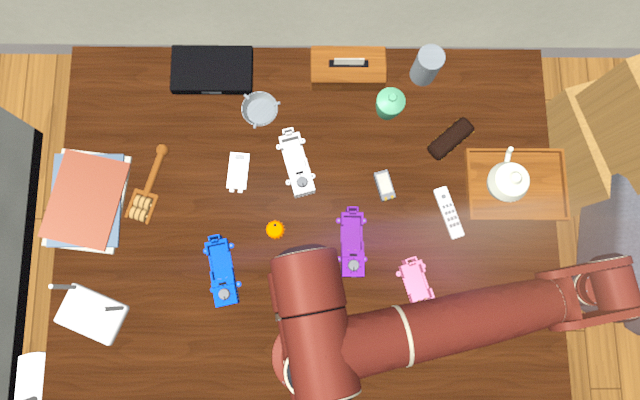

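View pics/side0.png

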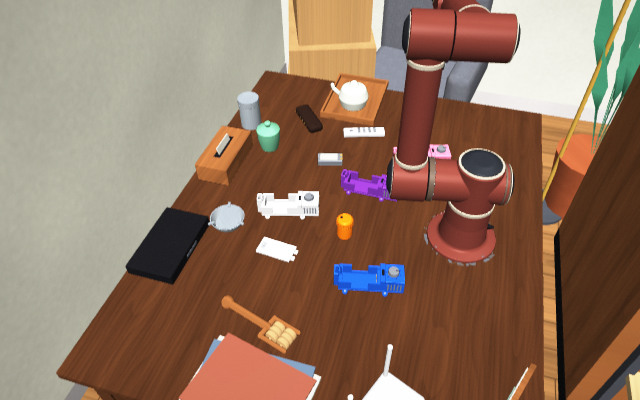

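View pics/wrist0.png

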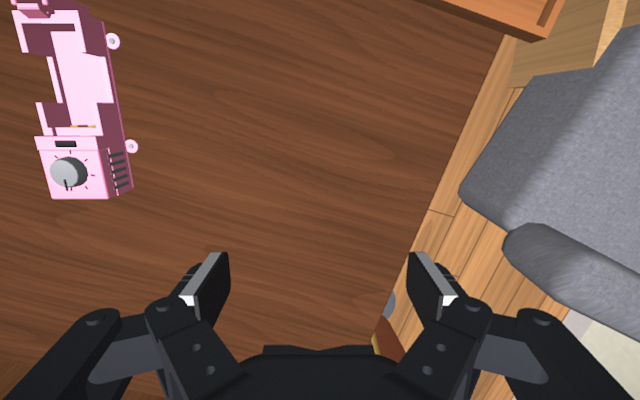

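Top view: the white controller is at (297,162) with its dial at (302,183). Look-alikes for the controller are blue (221,270), purple (351,242) and pink (415,280). The pack is at (384,185), not the handset (449,213) or the glasses case (451,138). The cover is at (238,172) with its tongues at the bottom; the white notebook (92,315) could be mistaken for it. I'll check close crops.

```bash
python3 - <<'E'
from h import *
f=np.load('pics/top0.npz')['frame']
a=cv2.resize(f[115:215,215:325],None,fx=4,fy=4,interpolation=cv2.INTER_CUBIC)
b=cv2.resize(f[160:210,360:410],None,fx=7,fy=7,interpolation=cv2.INTER_CUBIC)
b=cv2.copyMakeBorder(b,0,50,0,0,0)
save('crop0',np.hstack([a,b]))
E
```

```text
(no output)
```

View pics/crop0.png

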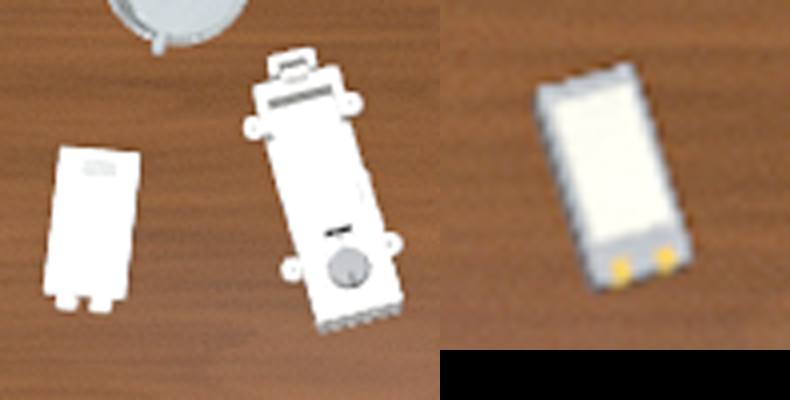

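The crop confirms it: the pack has brass contacts at its lower end (about (384,197) in the full image), the cover's tongues are at its lower end, and the controller's dial is at its lower end, with an empty white bay. Now measuring.

```bash
cat >> h.py <<'E'
def ray(g,uv,T=None):
    T=g['world_from_camera'] if T is None else T
    uv=np.atleast_2d(np.asarray(uv,float)); K=g['K']
    d=np.c_[(uv[:,0]-K[0,2])/K[0,0],(uv[:,1]-K[1,2])/K[1,1],np.ones(len(uv))]@T[:3,:3].T
    return T[:3,3],d
def onplane(g,uv,z,T=None):
    o,d=ray(g,uv,T); return o+d*((z-o[2])/d[:,2])[:,None]
def cloud(g,T=None):
    T=g['world_from_camera'] if T is None else T
    z=g['z_map'];v,u=np.mgrid[0:400,0:640];K=g['K']
    P=np.stack([(u-K[0,2])/K[0,0]*z,(v-K[1,2])/K[1,1]*z,z],-1)@T[:3,:3].T+T[:3,3]
    return np.where((z>0)[...,None],P,np.nan)
def q2R(q):
    from scipy.spatial.transform import Rotation as R
    return R.from_quat([q[1],q[2],q[3],q[0]]).as_matrix()
def wristT(g,s):
    T=np.eye(4);T[:3,:3]=q2R(s['tool_rot']);T[:3,3]=s['tool_pos'];return T@g['hand_eye']
E
python3 - <<'E'
from h import *
g=dict(np.load('pics/top0.npz'))
P=cloud(g);hsv=cv2.cvtColor(g['frame'],cv2.COLOR_RGB2HSV)
def blob(box,zlo,zhi,zp,name,sat=90):
    m=np.zeros((400,640),np.uint8);x0,y0,x1,y1=box
    m[y0:y1,x0:x1]=((P[...,2]>zlo)&(P[...,2]<zhi)&(hsv[...,1]<sat))[y0:y1,x0:x1]
    ys,xs=np.nonzero(m);W=onplane(g,np.c_[xs,ys],zp)[:,:2].astype(np.float32)
    r=cv2.minAreaRect(W);print(name,len(xs),np.nanmedian(P[...,2][m>0]),'rect',np.round(r[0],4),np.round(r[1],4),r[2],'mean',W.mean(0))
    c=W-W.mean(0);w,v=np.linalg.eigh(c.T@c);print('  axis',np.degrees(np.arctan2(v[1,1],v[0,1])))
blob((365,160,405,210),0.012,0.04,.024,'pack')
blob((215,145,260,200),0.003,0.03,.007,'cover')
blob((270,115,325,205),0.045,0.08,.052,'head')
blob((270,115,325,205),0.059,0.08,.065,'dial')
blob((270,115,325,205),0.02,0.08,.04,'ctl')
dark=(hsv[...,2]<90);ys,xs=np.nonzero(dark[165:180,285:310]);W=onplane(g,np.c_[xs+285,ys+165],.054);print('rocker',len(xs),W.mean(0))
E
```

```text
pack 437 0.02543630123963725 rect [ 0.4979 -0.2277] [0.0907 0.0468] 15.413739204406738 mean [ 0.49856666 -0.22808714]
  axis -165.63127
cover 727 0.008097579193162341 rect [0.54   0.2132] [0.063  0.1279] 85.15129089355469 mean [0.54338485 0.21402676]
  axis 174.74634
head 596 0.05426643788638785 rect [0.5673 0.038 ] [0.2056 0.0639] 15.444419860839844 mean [0.523462   0.02582986]
  axis -164.76138
dial 127 0.0646326093193601 rect [0.5643 0.0401] [0.2009 0.055 ] 16.96226692199707 mean [0.5297349  0.02852603]
  axis -163.58812
ctl 878 0.051790470933222976 rect [0.5909 0.0457] [0.2624 0.0716] 17.380746841430664 mean [0.5475566  0.03253039]
  axis -164.01892
rocker 3 [0.52794763 0.02546898 0.054     ]
```

{"method": "carry_out", "body": {
  "moves": [
    [[0,0,0,-0.54,-0.85,0,1],[0,0,0,-0.54,-0.85,0,1],[0,0,0,-0.54,-0.85,0,1],[0,0,0,-0.54,-0.85,0,1],[0,0,0,-0.54,-0.85,0,1],[0,0,0,-0.54,-0.85,0,1],[0,0,0,-0.54,-0.85,0,1],[0,0,0,-0.54,-0.85,0,1]]
  ]
}}

```text
time: 0.82
tool_pos: [0.3942, -0.3499, 0.2311]
tool_rot: [-0.0, 0.805, -0.594, -0.0]
contact_force: [1.6, -0.4, 0.1]
gripper_width: 1.002
```

{"method": "carry_out", "body": {
  "moves": [
    [[0,0,0,-0.54,-0.85,0,1],[0,0,0,-0.54,-0.85,0,1],[0,0,0,-0.54,-0.85,0,1],[0,0,0,-0.54,-0.85,0,1],[0,0,0.4,0,0,0,1],[0,0,0,0,0,0,1]]
  ]
}}

```text
time: 1.32
tool_pos: [0.4987, -0.227, 0.2309]
tool_rot: [0.0, 0.795, -0.606, -0.0]
contact_force: [-0.1, -0.5, 0.9]
gripper_width: 1.002
```

```bash
cat >> h.py <<'E'
def shot(name,n):
    s=state();g=grab_frame(n);save(name,g['frame'])
    if n=='wrist': g['world_from_camera']=wristT(g,s)
    np.savez('pics/'+name+'.npz',**g)
    R=q2R(s['tool_rot']);print('t',s['time'],'tcp',np.round(s['tool_pos'],4),'xaxis deg',round(np.degrees(np.arctan2(R[1,0],R[0,0])),2),'z',np.round(R[:,2],4),'F',np.round(s['contact_force'],1),'w',round(s['gripper_width'],3))
    return s,g
E
python3 - <<'E'
from h import *
s,g=shot('w1','wrist')
P=cloud(g);hsv=cv2.cvtColor(g['frame'],cv2.COLOR_RGB2HSV)
m=((P[...,2]>.012)&(P[...,2]<.035)&(hsv[...,1]<90)).astype(np.uint8)
n,l,st,c=cv2.connectedComponentsWithStats(m)
for i in range(1,n):
    if st[i,4]>800:
        ys,xs=np.nonzero(l==i);W=P[ys,xs];t=np.abs(W[:,2]-np.median(W[:,2]))<.003
        W=onplane(g,np.c_[xs,ys],.024)[:,:2].astype(np.float32)
        r=cv2.minAreaRect(W);print(st[i],np.nanmedian(P[ys,xs,2]),r,cv2.boxPoints(r).round(4).tolist())
E
```

```text
t 1.3167 tcp [ 0.4987 -0.227   0.2309] xaxis deg -74.62 z [-8.e-04  3.e-04 -1.e+00] F [-0.1 -0.5  0.9] w 1.002
[ 114   39   30  107 1266] 0.02400339705431634 ((0.5274695754051208, -0.004724292084574699), (0.10953430831432343, 0.015032181516289711), 14.70754623413086) [[0.4726000130176544, -0.01140000019222498], [0.4763999879360199, -0.02590000070631504], [0.5824000239372253, 0.0019000000320374966], [0.578499972820282, 0.016499999910593033]]
[ 299  135   38   75 2664] 0.023580276764910618 ((0.49777305126190186, -0.2276839017868042), (0.08887629956007004, 0.04338730871677399), 15.56147575378418) [[0.44909998774528503, -0.21870000660419464], [0.4607999920845032, -0.2605000138282776], [0.5464000105857849, -0.23669999837875366], [0.5347999930381775, -0.1949000060558319]]
[ 426  211   35   67 1723] 0.017392594545150852 ((0.44932836294174194, -0.4034772515296936), (0.09253229200839996, 0.041198667138814926), 18.106952667236328) [[0.39899998903274536, -0.3982999920845032], [0.41179999709129333, -0.4374000132083893], [0.49970000982284546, -0.40869998931884766], [0.4869000017642975, -0.3695000112056732]]
```

View pics/w1.png

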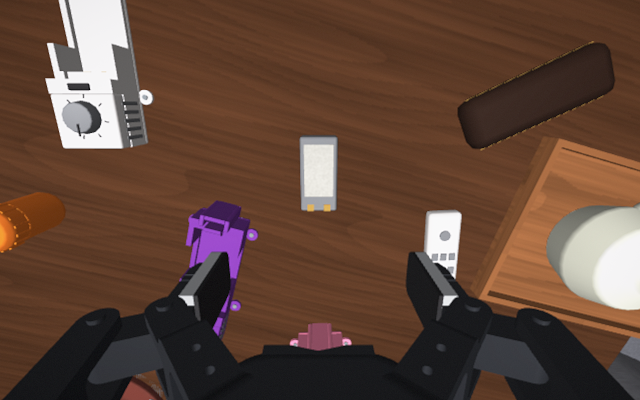

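Wrist view: pack at (318,173), brass contacts at its lower end at (310-327,208) towards the base, centred under the tool and aligned. Descending to grasp.

{"method": "carry_out", "body": {
  "moves": [
    [[0,0,0,0,0,1,1],[0,0,0,0,0,1,1],[0,0,0,0,0,1,1],[0,0,0,0,0,1,1],[0,0,0,0,0,1,1],[0,0,0,0,0,0.55,1],[0,0,0,0,0,0.05,1],[0,0,0,0,0,0,-1]]
  ]
}}

```text
time: 2.03
tool_pos: [0.496, -0.2292, 0.0058]
tool_rot: [0.0, 0.794, -0.608, -0.002]
contact_force: [0.2, -0.1, 0.7]
gripper_width: 0.888
```

{"method": "carry_out", "body": {
  "moves": [
    [[0,0,0,0,0,0,-1],[0,0,0,0,0,0,-1],[0,0,0,0,0,0,-1],[0,0,0,0,0,0,-1],[0,0,0,0,0,0,-1],[0,0,0,0,0,0,-1]]
  ]
}}

```text
time: 2.53
tool_pos: [0.5, -0.2305, 0.0106]
tool_rot: [-0.0, 0.794, -0.607, 0.003]
contact_force: [0.2, -1.0, 6.6]
gripper_width: 0.496
```

{"method": "carry_out", "body": {
  "moves": [
    [[0,0,0,0,0,0,-1],[0,0,0,0,0,-0.5,-1],[0,0,0,0,0,-0.8,-1],[0,0,0,0,0,-0.8,-1],[0,0,0,0,0,-0.8,-1],[0,0,0,0,0,-0.8,-1],[0,0,0,0,0,0,-1]]
  ]
}}

```text
time: 3.12
tool_pos: [0.5018, -0.2314, 0.1646]
tool_rot: [-0.001, 0.794, -0.607, 0.007]
contact_force: [0.8, -1.6, -0.0]
gripper_width: 0.492
```

```bash
python3 - <<'E'
from h import *
s,g=shot('w2','wrist')
s,g=shot('s2','side')
E
```

```text
t 3.1167 tcp [ 0.5018 -0.2314  0.1646] xaxis deg -74.8 z [ 0.0126 -0.0081 -0.9999] F [ 0.8 -1.6 -0. ] w 0.492
t 3.1667 tcp [ 0.5005 -0.2306  0.1611] xaxis deg -74.81 z [ 0.0089 -0.0057 -0.9999] F [ 0.2 -0.3 -2.1] w 0.498
```

View pics/w2.png

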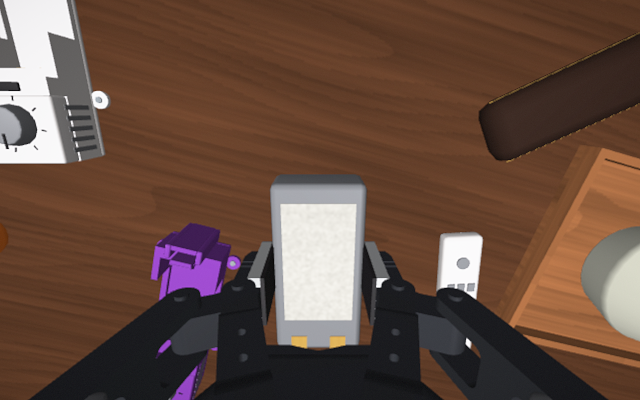

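The pack is held squarely at (318,262), with its contacts towards the base. Moving to view the controller.

{"method": "carry_out", "body": {
  "moves": [
    [[0,0,0,-0.86,-0.1,-0.3,-1],[0,0,0,-0.86,-0.1,-0.3,-1],[0,0,0,-0.86,-0.1,-0.3,-1],[0,0,0,-0.86,-0.1,-0.3,-1],[0,0,0,-0.86,-0.1,-0.3,-1],[0,0,0,-0.86,-0.1,-0.3,-1],[0,0,0,-0.86,-0.1,-0.3,-1],[0,0,0,0,0,0,-1]]
  ]
}}

```text
time: 3.88
tool_pos: [0.461, 0.0154, 0.2398]
tool_rot: [-0.001, 0.796, -0.605, -0.001]
contact_force: [0.9, -1.1, -1.2]
gripper_width: 0.495
```

{"method": "carry_out", "body": {
  "moves": [
    [[0,0,0,0,0,0,-1],[0,0,0,0,0,0,-1],[0,0,0,0,0,0,-1]]
  ]
}}

```text
time: 4.13
tool_pos: [0.4611, 0.01, 0.2374]
tool_rot: [0.001, 0.794, -0.608, -0.001]
contact_force: [-0.4, -0.4, -1.8]
gripper_width: 0.495
```

```bash
python3 - <<'E'
from h import *
s,g=shot('w3','wrist')
E
```

```text
t 4.1333 tcp [0.4611 0.01   0.2374] xaxis deg -74.89 z [-3.2e-03  1.0e-04 -1.0e+00] F [-0.4 -0.4 -1.8] w 0.495
```

View pics/w3.png

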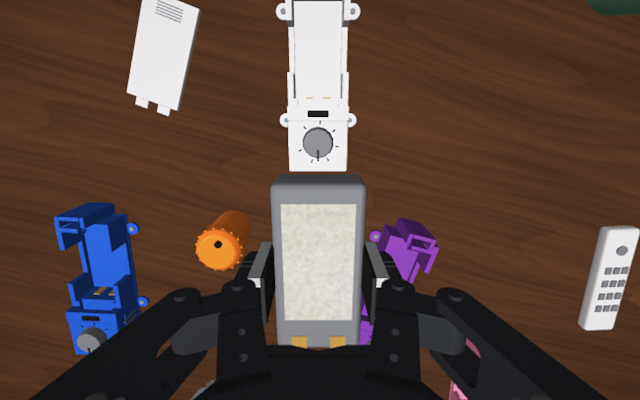

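```bash
python3 - <<'E'
from h import *
g=dict(np.load('pics/w3.npz'));P=cloud(g);f=g['frame'];hsv=cv2.cvtColor(f,cv2.COLOR_RGB2HSV)
# dial
m=np.zeros((400,640),np.uint8);m[115:172,285:350]=1
z=P[...,2]
dm=((z>.060)&(z<.075)&(m>0)).astype(np.uint8)
ys,xs=np.nonzero(dm);W=P[ys,xs];c,r=cv2.minEnclosingCircle(onplane(g,np.c_[xs,ys],.065)[:,:2].astype(np.float32))
print('dial',len(xs),np.median(W[:,2]),c,r)
rk=(hsv[...,2]<80);rk[:107]=0;rk[121:]=0;rk[:,:300]=0;rk[:,335:]=0
ys,xs=np.nonzero(rk);print('rocker',len(xs),np.median(z[ys,xs]),onplane(g,np.c_[xs,ys],.054).mean(0), cv2.minAreaRect(onplane(g,np.c_[xs,ys],.054)[:,:2].astype(np.float32)))
m[:]=0;m[92:175,280:356]=1
hm=(z>.047)&(z<.075)&(m>0)
ys,xs=np.nonzero(hm)
for zz in (.052,):
    W=onplane(g,np.c_[xs,ys],zz)[:,:2].astype(np.float32);r=cv2.minAreaRect(W);print('head',len(xs),r,cv2.boxPoints(r).round(4).tolist())
# rim points left & right, per-row
th=np.radians(15.3);ex=np.array([np.cos(th),np.sin(th)]);ey=np.array([-ex[1],ex[0]])
m[:]=0;m[0:175,275:365]=1
rm=(z>.036)&(z<.045)&(m>0);ys,xs=np.nonzero(rm);W=P[ys,xs];a=(W[:,:2]-np.array([.5635,.035]))
X=a@ex;Y=a@ey
for lo in range(-40,110,10):
    k=(X*1000>lo)&(X*1000<lo+10)
    if k.sum()>5: 
        yy=Y[k]*1000; print(lo,k.sum(),'L',np.round([yy[yy>0].min(),yy[yy>0].max()] if (yy>0).any() else 0,1),'R',np.round([yy[yy<0].min(),yy[yy<0].max()] if (yy<0).any() else 0,1))
# pack in hand
m[:]=0;m[170:350,265:372]=1
pm=(z>.19)&(m>0)&(hsv[...,1]<60)
R=q2R(state()['tool_rot']);
T=g['world_from_camera'];
S=state();Q=(P-S['tool_pos'])@R
k=pm&(np.abs(Q[...,0])<.0235)
print('pack z',np.nanpercentile(Q[k][:,2],[2,50,98]),'x',np.nanpercentile(Q[k][:,0],[.5,99.5]),'y',np.nanpercentile(Q[k][:,1],[.5,99.5]))
pts=Q[k];A=np.c_[pts[:,:2],np.ones(len(pts))];
t=pts[np.abs(pts[:,2]-np.median(pts[:,2]))<.004];print('plane',np.linalg.lstsq(np.c_[t[:,:2],np.ones(len(t))],t[:,2],rcond=None)[0])
E
```

```text
dial 691 0.06443698755685184 (0.4964825212955475, 0.020162181928753853) 0.01660403609275818
rocker 120 0.0534397778623899 [0.52569238 0.02755213 0.054     ] ((0.5256890058517456, 0.027552563697099686), (0.004991458263248205, 0.019750012084841728), 15.119122505187988)
head 3852 ((0.50022953748703, 0.021077534183859825), (0.06742407381534576, 0.06352076679468155), 15.132659912109375) [[0.4593999981880188, 0.042899999767541885], [0.47600001096725464, -0.018400000408291817], [0.541100025177002, -0.0007999999797903001], [0.5245000123977661, 0.060499999672174454]]
-40 9 L 0 R [-27.8 -19.2]
-30 175 L [14.1 34.5] R [-28.9  -5.3]
-20 118 L [29.6 35.2] R [-28.6 -23. ]
-10 127 L [29.2 35.1] R [-28.4 -22.8]
0 39 L [29.2 34.6] R [-28.2 -22.8]
50 137 L [28.8 34.9] R [-28.8 -23. ]
60 120 L [29.3 34.6] R [-28.6 -23.4]
pack z [-0.03892146 -0.01288324 -0.00235963] x [-0.02157941  0.02215844] y [-0.04196509  0.04458771]
plane [ 0.00325882 -0.00601005 -0.012811  ]
```

Controller measured: origin about (0.561,0.0375), yaw 15.1°. The pack sits in the hand within 2 mm of centre. Moving above the bay.

{"method": "carry_out", "body": {
  "moves": [
    [[0,0,0,0,-0.84,0,-1],[0,0,0,0,-0.84,0,-1],[0,0,0,0,-0.84,0,-1],[0,0,0,0,-0.84,0,-1],[0,0,0,0,0,0.8,-1],[0,0,0,0,0,0.8,-1],[0,0,0,0,0,0.8,-1],[0,0,0,0,0,0.6,-1]]
  ]
}}

```text
time: 4.85
tool_pos: [0.59, 0.0446, 0.1148]
tool_rot: [0.002, 0.794, -0.608, -0.002]
contact_force: [-1.0, -0.2, -3.2]
gripper_width: 0.498
```

{"method": "carry_out", "body": {
  "moves": [
    [[0,0,0,0,0,0,-1],[0,0,0,0,0,0,-1],[0,0,0,0,0,0,-1]]
  ]
}}

```text
time: 5.1
tool_pos: [0.5926, 0.0451, 0.1207]
tool_rot: [-0.001, 0.794, -0.608, 0.001]
contact_force: [-0.1, 0.2, -2.0]
gripper_width: 0.5
```

```bash
python3 - <<'E'
from h import *
s,g=shot('w4','wrist')
bay=np.array([.5889,.0450]);R=q2R(s['tool_rot']);d=np.r_[bay-s['tool_pos'][:2],0]@R
print('bay in tool mm',d*1000)
E
```

```text
t 5.1 tcp [0.5926 0.0451 0.1207] xaxis deg -74.89 z [ 1.9e-03 -1.0e-04 -1.0e+00] F [-0.1  0.2 -2. ] w 0.5
bay in tool mm [-0.82618842  3.59211422 -0.00685082]
```

View pics/w4.png

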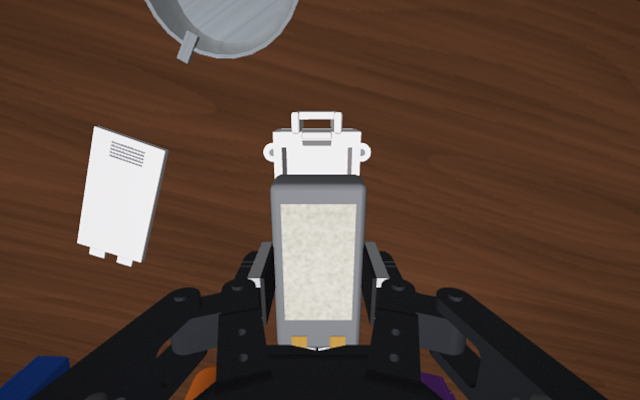

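{"method": "carry_out", "body": {
  "moves": [
    [[0,0,0,-0.02,0.04,0.5,-1],[0,0,0,0,0,0.5,-1],[0,0,0,0,0,0.4,-1],[0,0,0,0,0,0.4,-1],[0,0,0,0,0,0.3,-1],[0,0,0,0,0,0.25,-1],[0,0,0,0,0,0.2,-1],[0,0,0,0,0,0,-1]]
  ]
}}

```text
time: 5.82
tool_pos: [0.5904, 0.0462, 0.0173]
tool_rot: [-0.0, 0.794, -0.608, 0.0]
contact_force: [0.8, 0.5, -2.2]
gripper_width: 0.494
```

{"method": "carry_out", "body": {
  "moves": [
    [[0,0,0,0,0,0,-1],[0,0,0,0,0,0,-1],[0,0,0,0,0,0,-1]]
  ]
}}

```text
time: 6.07
tool_pos: [0.5903, 0.0463, 0.0181]
tool_rot: [-0.0, 0.794, -0.608, 0.0]
contact_force: [-0.5, -0.6, -1.7]
gripper_width: 0.499
```

{"method": "carry_out", "body": {
  "moves": [
    [[0,0,0,0,0,0.03,-1],[0,0,0,0,0,0,-1],[0,0,0,0,0,0,0.6],[0,0,0,0,0,0,0.6],[0,0,0,0,0,0,0.6],[0,0,0,0,0,0,0.6],[0,0,0,0,0,-0.4,0.6],[0,0,0,0,0,-0.8,0.6]]
  ]
}}

```text
time: 6.73
tool_pos: [0.5859, 0.0464, 0.0598]
tool_rot: [0.003, 0.794, -0.608, -0.004]
contact_force: [-0.7, -0.1, 0.1]
gripper_width: 0.799
```

{"method": "carry_out", "body": {
  "moves": [
    [[0,0,0,0,0,-0.9,1],[0,0,0,0,0,-0.9,1],[0,0,0,0,0,-0.9,1],[0,0,0,0,0.5,-0.9,1],[0,0,0,0,0.6,-0.7,1],[0,0,0,0,0,0,1],[0,0,0,0,0,0,1],[0,0,0,0,0,0,1]]
  ]
}}

```text
time: 7.4
tool_pos: [0.5471, 0.0348, 0.2358]
tool_rot: [-0.0, 0.794, -0.608, -0.0]
contact_force: [-0.4, 0.0, -0.2]
gripper_width: 1.002
```

```bash
python3 - <<'E'
from h import *
s,g=shot('w5','wrist')
E
```

```text
t 7.4 tcp [0.5471 0.0348 0.2358] xaxis deg -74.83 z [-1.e-04  1.e-04 -1.e+00] F [-0.4  0.  -0.2] w 1.002
```

View pics/w5.png

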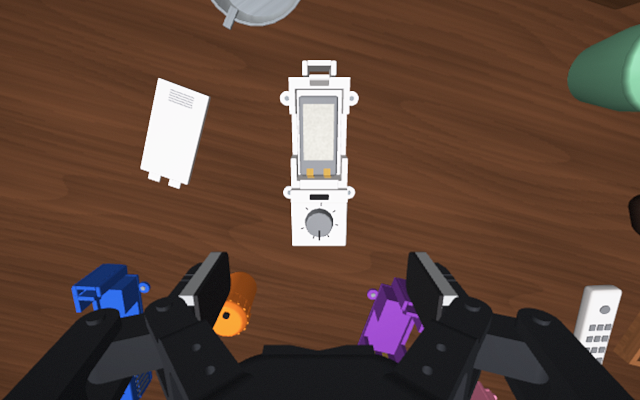

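The pack is in the bay at (319,135), with its contacts at the dial end (310-327,173). Measuring the pack, the full controller and the cover from this view.

```bash
cat > meas.py <<'E'
from h import *
import sys
def ctl(g,box_px,verbose=True):
    # full footprint above z .030 minus wings; head/dial/rocker
    pass
E
python3 - <<'E'
from h import *
g=dict(np.load('pics/w5.npz'));P=cloud(g);f=g['frame'];hsv=cv2.cvtColor(f,cv2.COLOR_RGB2HSV);z=P[...,2]
def sel(cond,x0,y0,x1,y1):
    m=np.zeros((400,640),bool);m[y0:y1,x0:x1]=True;return np.nonzero(cond&m)[::-1]
xs,ys=sel((z>.060)&(z<.075),285,200,355,250);c,r=cv2.minEnclosingCircle(onplane(g,np.c_[xs,ys],.065)[:,:2].astype(np.float32));print('dial',c,r,len(xs))
dial=np.array(c)
xs,ys=sel(hsv[...,2]<80,300,190,340,204);rk=onplane(g,np.c_[xs,ys],.054);print('rock',len(xs),cv2.minAreaRect(rk[:,:2].astype(np.float32)))
th=np.radians(15.1);ex=np.array([np.cos(th),np.sin(th)]);ey=np.array([-ex[1],ex[0]]);o=np.array([.561,.0375])
xs,ys=sel((z>.036)&(z<.0435),275,60,365,200);a=P[ys,xs][:,:2]-o;X=a@ex*1e3;Y=a@ey*1e3
for lo in range(-30,95,8):
    k=(X>lo)&(X<lo+8);yy=Y[k]
    if k.sum()>5: print(lo,k.sum(),np.round([yy.min(),yy.max(),(yy.min()+yy.max())/2],1))
# catch cheeks >.050
xs,ys=sel((z>.047)&(z<.062),290,50,350,100);a=P[ys,xs][:,:2]-o;X=a@ex*1e3;Y=a@ey*1e3;print('catch X',np.percentile(X,[1,99]),'Y',np.percentile(Y,[1,99]))
xs,ys=sel((z>.047)&(z<.0575),280,180,360,250);a=P[ys,xs][:,:2]-o;X=a@ex*1e3;Y=a@ey*1e3;print('head X',np.percentile(X,[.5,99.5]),'Y',np.percentile(Y,[.5,99.5]))
# pack
xs,ys=sel((z>.022)&(z<.035)&(hsv[...,1]<200),299,90,340,182);a=P[ys,xs];X=(a[:,:2]-o)@ex*1e3;Y=(a[:,:2]-o)@ey*1e3;k=(abs(Y)<24)&(X>-20)&(X<78);print('pack z',np.median(a[k,2]),'X',np.percentile(X[k],[1,99]),'Y',np.percentile(Y[k],[1,99]))
# cover
xs,ys=sel((hsv[...,1]<50)&(hsv[...,2]>150),130,70,220,195)
W=onplane(g,np.c_[xs,ys],.007)[:,:2].astype(np.float32)
mm=np.zeros((400,640),np.uint8);mm[ys,xs]=1;mm=cv2.morphologyEx(mm,cv2.MORPH_OPEN,np.ones((17,17)));ys2,xs2=np.nonzero(mm)
W2=onplane(g,np.c_[xs2,ys2],.007)[:,:2].astype(np.float32)
print('cover full',cv2.minAreaRect(W),'body',cv2.minAreaRect(W2),np.median(z[ys2,xs2]))
print(cv2.boxPoints(cv2.minAreaRect(W2)))
E
```

```text
dial (0.4973020851612091, 0.020793341100215912) 0.01711447909474373 560
rock 90 ((0.5258172154426575, 0.027248624712228775), (0.004674767144024372, 0.020151417702436447), 15.185827255249023)
-30 113 [-32.   31.7  -0.1]
-22 89 [-31.8  31.5  -0.2]
-14 76 [-31.6  31.3  -0.1]
-6 72 [-31.4  32.    0.3]
2 33 [-31.1  32.1   0.5]
50 60 [-31.8  31.8  -0. ]
58 96 [-31.7  31.6  -0.1]
66 94 [-31.5  31.4  -0.1]
74 221 [-31.3  32.1   0.4]
82 331 [-31.9  32.1   0.1]
90 6 [-16.   16.1   0.1]
catch X [ 81.27928586 103.89021095] Y [-16.19822146  16.34104066]
head X [-97.23093489 -28.61901965] Y [-31.62583816  31.82656852]
pack z 0.029614776656078118 X [-15.78472365  72.30930875] Y [-20.62094571  22.18427572]
cover full ((0.5386238694190979, 0.21463525295257568), (0.060274578630924225, 0.12254585325717926), 84.89840698242188) body ((0.5410605072975159, 0.2144177258014679), (0.06027458235621452, 0.11764456331729889), 84.89840698242188) nan
[[0.47979137 0.18963042]
 [0.5969699  0.17916924]
 [0.6023296  0.23920503]
 [0.4851511  0.24966621]]
```

Fit is consistent: controller origin (0.561,0.0375), yaw 15.1°, and the pack flat and centred in the bay. Next is the cover at (0.5436,0.2142), yaw -5.1°.

{"method": "carry_out", "body": {
  "moves": [
    [[0,0,0,-0.87,-0.22,0,1],[0,0,0,-0.87,-0.22,0,1],[0,0,0,-0.87,-0.22,0,1],[0,0,0,-0.87,-0.22,0,1],[0,0,0,-0.87,-0.22,0,1],[0,0,1,0,0,0.5,0.8],[0,0,1,0,0,0.5,0.6],[0,0,1,0,0,0.5,0.6]]
  ]
}}

```text
time: 8.12
tool_pos: [0.5434, 0.2152, 0.173]
tool_rot: [0.001, 0.707, -0.707, -0.001]
contact_force: [0.4, -0.2, -1.0]
gripper_width: 0.798
```

{"method": "carry_out", "body": {
  "moves": [
    [[0,0,1,0,0,0.4,0.6],[0,0,0.05,0,0,0,0.6],[0,0,0,0,0,0,0.6],[0,0,0,0,0,0,0.6]]
  ]
}}

```text
time: 8.45
tool_pos: [0.5444, 0.2143, 0.1599]
tool_rot: [-0.0, -0.676, 0.737, 0.0]
contact_force: [-1.0, 0.2, 0.0]
gripper_width: 0.802
```

```bash
python3 - <<'E'
from h import *
s,g=shot('w6','wrist');hsv=cv2.cvtColor(g['frame'],cv2.COLOR_RGB2HSV);z=cloud(g)[...,2]
m=((hsv[...,1]<50)&(hsv[...,2]>170)&(z<.015)&(z>.003)).astype(np.uint8)
n,l,st,c=cv2.connectedComponentsWithStats(m);i=1+np.argmax(st[1:,4]);print(st[i])
ys,xs=np.nonzero(l==i);W=onplane(g,np.c_[xs,ys],.007)[:,:2].astype(np.float32);r=cv2.minAreaRect(W);print(r)
R=q2R(s['tool_rot']);d=np.r_[np.array([.5436,.2142])-s['tool_pos'][:2],0]@R;print('est cover origin in tool',d*1e3)
d=np.c_[W-s['tool_pos'][:2],np.zeros(len(W))]@R*1e3;print('tool x',d[:,0].min(),d[:,0].max(),'y',d[:,1].min(),d[:,1].max())
E
```

```text
t 8.45 tcp [0.5444 0.2143 0.1599] xaxis deg -94.97 z [-7.e-04 -2.e-04 -1.e+00] F [-1.   0.2  0. ] w 0.802
[ 286  128   63  113 6311]
((0.5410747528076172, 0.214905247092247), (0.05956337973475456, 0.11660673469305038), 84.95221710205078)
est cover origin in tool [1.68571662e-01 7.82360618e-01 5.45906706e-04]
tool x -30.120630260723605 29.534646001322685 y -54.90419434261633 61.67150095667886
```

View pics/w6.png

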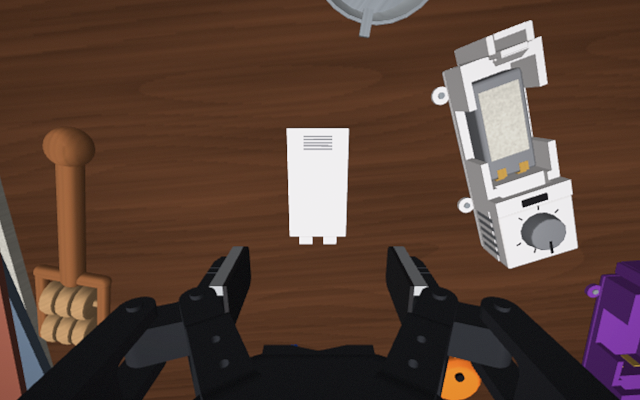

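Cover at (318,183), aligned and centred under the tool, tongues towards the base. Descending to feel for the table.

{"method": "carry_out", "body": {
  "moves": [
    [[0,0,0,0,0.02,0.9,0.6],[0,0,0,0,0,0.9,0.6],[0,0,0,0,0,0.9,0.6],[0,0,0,0,0,0.6,0.6],[0,0,0,0,0,0.3,0.6],[0,0,0,0,0,0.2,0.6],[0,0,0,0,0,0,0.6],[0,0,0,0,0,0,0.6]]
  ]
}}

```text
time: 9.17
tool_pos: [0.5449, 0.2147, 0.0099]
tool_rot: [0.001, -0.675, 0.738, -0.001]
contact_force: [0.6, -1.2, -0.5]
gripper_width: 0.8
```

{"method": "carry_out", "body": {
  "moves": [
    [[0,0,0,0,0,0.1,0.6],[0,0,0,0,0,0.05,0.6],[0,0,0,0,0,0,0.6]]
  ]
}}

```text
time: 9.42
tool_pos: [0.544, 0.2145, 0.0029]
tool_rot: [0.001, -0.675, 0.738, -0.0]
contact_force: [-0.8, -1.0, 0.2]
gripper_width: 0.802
```

```bash
python3 - <<'E'
from h import *
s,g=shot('w7','wrist')
s,g=shot('s7','side');save('s7c',cv2.resize(g['frame'][180:300,200:360],None,fx=5,fy=5)[:600,:800])
E
```

```text
t 9.4167 tcp [0.544  0.2145 0.0029] xaxis deg -95.07 z [ 1.4e-03  4.0e-04 -1.0e+00] F [-0.8 -1.   0.2] w 0.802
t 9.4667 tcp [0.5439 0.2144 0.0028] xaxis deg -95.07 z [ 1.1e-03  3.0e-04 -1.0e+00] F [-0.2 -0.1 -0. ] w 0.802
```

View pics/w7.png

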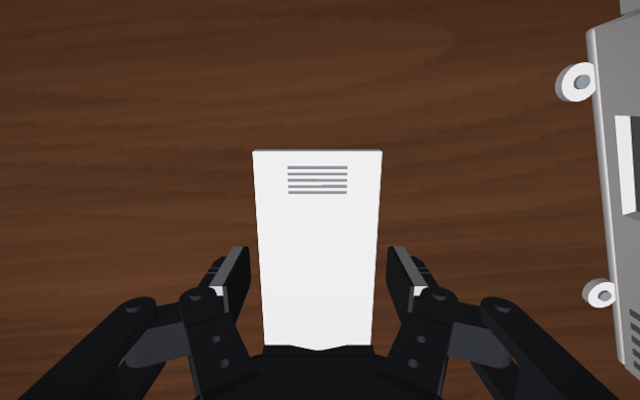

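View pics/s7c.png

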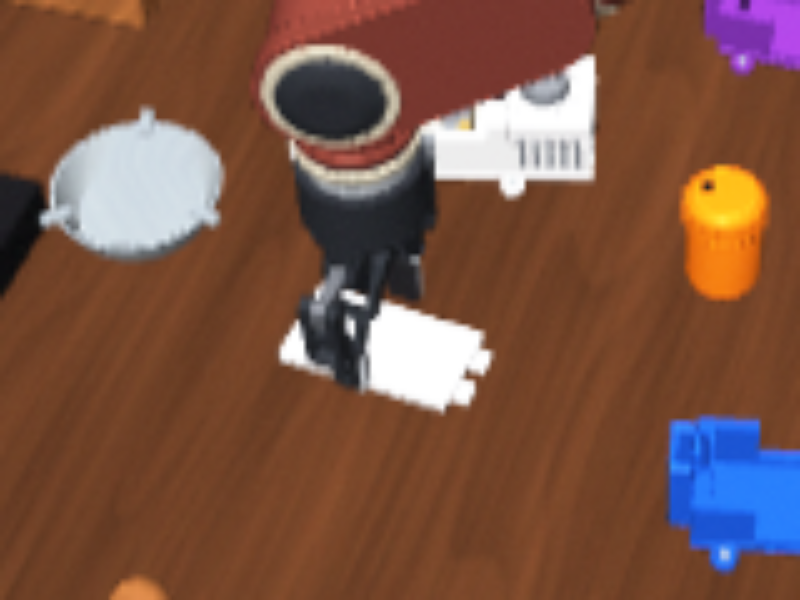

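{"method": "carry_out", "body": {
  "moves": [
    [[0,0,0,0,0,0.1,0.6],[0,0,0,0,0,0,0.6]]
  ]
}}

```text
time: 9.68
tool_pos: [0.5431, 0.2142, -0.0024]
tool_rot: [-0.0, -0.675, 0.738, 0.0]
contact_force: [-1.0, -0.4, -1.6]
gripper_width: 0.803
```

{"method": "carry_out", "body": {
  "moves": [
    [[0,0,0,0,0,0.05,0.6],[0,0,0,0,0,0,0.6]]
  ]
}}

```text
time: 9.85
tool_pos: [0.5431, 0.2142, -0.0044]
tool_rot: [-0.0, -0.675, 0.738, 0.0]
contact_force: [0.7, -0.0, 0.7]
gripper_width: 0.797
```

{"method": "carry_out", "body": {
  "moves": [
    [[0,0,0,0,0,0.05,0.6],[0,0,0,0,0,0,0.6]]
  ]
}}

```text
time: 10.02
tool_pos: [0.5432, 0.2142, -0.0063]
tool_rot: [-0.0, -0.675, 0.738, 0.0]
contact_force: [-0.6, 0.7, 0.2]
gripper_width: 0.804
```

{"method": "carry_out", "body": {
  "moves": [
    [[0,0,0,0,0,-0.02,0.3],[0,0,0,0,0,0,-1],[0,0,0,0,0,0,-1],[0,0,0,0,0,0,-1],[0,0,0,0,0,0,-1],[0,0,0,0,0,0,-1]]
  ]
}}

```text
time: 10.52
tool_pos: [0.5441, 0.2145, -0.0044]
tool_rot: [0.001, -0.675, 0.738, -0.0]
contact_force: [0.8, 1.2, 5.1]
gripper_width: 0.681
```

{"method": "carry_out", "body": {
  "moves": [
    [[0,0,0,0,0,-0.3,-1],[0,0,0,0,0,-0.5,-1],[0,0,0,0,0,-0.8,-1],[0,0,0,0,0,-0.8,-1],[0,0,0,0,0,-0.8,-1],[0,0,0,0,0,0,-1],[0,0,0,0,0,0,-1]]
  ]
}}

```text
time: 11.1
tool_pos: [0.5446, 0.2146, 0.1257]
tool_rot: [0.002, -0.675, 0.738, -0.001]
contact_force: [0.2, -0.2, -0.3]
gripper_width: 0.679
```

```bash
python3 - <<'E'
from h import *
s,g=shot('w8','wrist')
s,g=shot('s8','side');save('s8c',cv2.resize(g['frame'][150:290,210:370],None,fx=4,fy=4))
E
```

```text
t 11.1 tcp [0.5446 0.2146 0.1257] xaxis deg -95.07 z [ 0.0044  0.0011 -1.    ] F [ 0.2 -0.2 -0.3] w 0.679
t 11.15 tcp [0.5432 0.2142 0.1232] xaxis deg -95.08 z [ 2.e-04  1.e-04 -1.e+00] F [-0.4 -0.1 -1. ] w 0.678
```

View pics/w8.png

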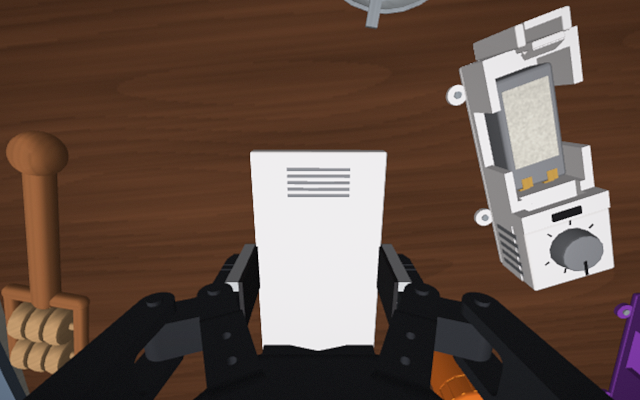

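View pics/s8c.png

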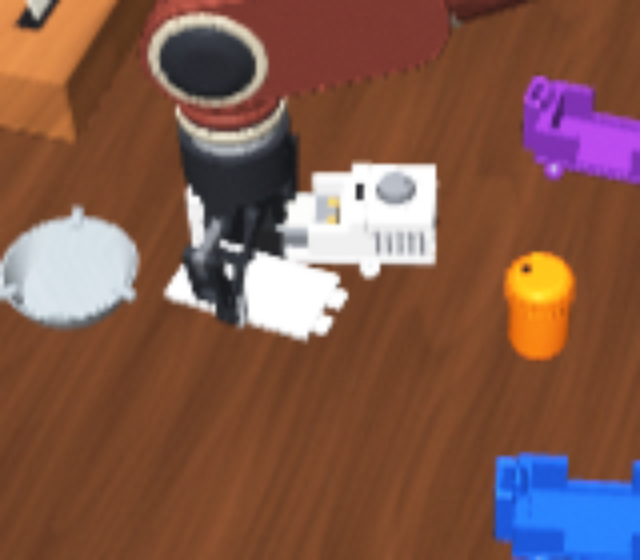

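Cover lifted, level, at (318,250). Measuring its pose in the hand.

```bash
cat > cov.py <<'E'
from h import *
def cover_in_tool(g):
    # camera->tool using hand_eye
    Q=cloud(g,g['hand_eye']);hsv=cv2.cvtColor(g['frame'],cv2.COLOR_RGB2HSV)
    m=np.zeros((400,640),bool);m[130:350,240:400]=True
    k=m&(hsv[...,1]<40)&(hsv[...,2]>120)&(np.abs(Q[...,2])<.03)&(np.abs(Q[...,0])<.034)
    p=Q[k];t=p[np.abs(p[:,2]-np.median(p[:,2]))<.004]
    pl=np.linalg.lstsq(np.c_[t[:,:2],np.ones(len(t))],t[:,2],rcond=None)[0]
    print('top plane z=%.4fx+%.4fy+%.5f'%tuple(pl))
    for lo in range(-60,40,12):
        kk=(t[:,1]*1e3>lo)&(t[:,1]*1e3<lo+12)
        if kk.sum()>20: print(lo,np.round([t[kk,0].min()*1e3,t[kk,0].max()*1e3,t[kk,0].min()*500+t[kk,0].max()*500],2))
    print('free end y',np.percentile(t[:,1],[.1,.5,1])*1e3)
    e=np.abs(t[:,0])<.02;tt=t[e]
    for a,b in((-.02,-.01),(-.01,0),(0,.01),(.01,.02)): 
        w=tt[(tt[:,0]>a)&(tt[:,0]<b)];print('  end y at x',a,round(w[:,1].min()*1e3,2))
if __name__=='__main__':
    import sys;cover_in_tool(dict(np.load('pics/'+sys.argv[1]+'.npz')))
E
python3 cov.py w8
```

```text
top plane z=0.0000x+0.0014y+-0.01101
-60 [-29.34  30.69   0.68]
-48 [-29.46  30.49   0.51]
-36 [-29.29  30.59   0.65]
-24 [-29.59  30.39   0.4 ]
-12 [-28.71  30.38   0.83]
0 [-28.78  29.73   0.47]
12 [-29.36  30.46   0.55]
24 [-29.33  30.43   0.55]
36 [-29.41  30.31   0.45]
free end y [-56.1794869  -55.96742595 -55.68649054]
  end y at x -0.02 -56.3
  end y at x -0.01 -56.22
  end y at x 0 -56.27
  end y at x 0.01 -56.26
```

{"method": "carry_out", "body": {
  "moves": [
    [[0,0,-1,0,0,0,-1],[0,0,-1,0,0,0,-1],[0,0,-1,0,0,0,-1],[0,0,-1,0,0,0,-1],[0.8,0,0,0,0,0,-1],[0.8,0,0,0,0,0,-1],[0.8,0,0,0,0,0,-1],[0,0,0,0,0,0,-1]]
  ]
}}

```text
time: 11.87
tool_pos: [0.5393, 0.2134, 0.1186]
tool_rot: [-0.08, 0.789, -0.606, 0.062]
contact_force: [-0.5, -0.6, -1.0]
gripper_width: 0.68
```

```bash
cat > tgt.py <<'E'
from h import *
o=np.array([.561,.0375,0]);th=np.radians(15.1)
C=np.array([[np.cos(th),-np.sin(th),0],[np.sin(th),np.cos(th),0],[0,0,1]])
c=np.array([.55,.2,-4.4])*1e-3
def rep(px,pz,s=None):
    """delta in tool axes, to put cover's lower -x corner at controller (px,0,pz) mm with present orientation"""
    s=s or state();R=q2R(s['tool_rot']);p=s['tool_pos']
    Rc=C.T@np.c_[-R[:,1],-R[:,0],-R[:,2]]
    piv=C.T@(p+R@(c+np.array([0,.0565,0]))-o)*1e3
    tip=C.T@(p+R@(c+np.array([0,.0665,-.0015]))-o)*1e3
    fe=C.T@(p+R@(c+np.array([0,-.0565,0]))-o)*1e3
    print('t',s['time'],'tcp',s['tool_pos'].round(4),'F(ctl)',(C.T@s['contact_force']).round(1),'w',round(s['gripper_width'],3))
    print('pivot',piv.round(1),'tongue tip',tip.round(1),'free end',fe.round(1))
    print('cover yaw/tilt/roll deg',np.degrees([np.arctan2(Rc[1,0],Rc[0,0]),np.arcsin(Rc[2,0]),np.arcsin(Rc[2,1])]).round(2))
    d=R.T@C@(np.array([px,0,pz])-piv)
    print('tool delta in units of 40mm',(d/40).round(3))
if __name__=='__main__':
    import sys;rep(float(sys.argv[1]),float(sys.argv[2]))
E
python3 tgt.py -12 80
```

```text
t 11.8667 tcp [0.5393 0.2134 0.1186] F(ctl) [-0.6 -0.4 -1. ] w 0.68
pivot [-31.5 175.1 111.5] tongue tip [-41.6 175.1 110.9] free end [ 79.2 174.8 134.2]
cover yaw/tilt/roll deg [-1.600e-01  1.162e+01  1.000e-02]
tool delta in units of 40mm [ 4.377 -0.332  0.871]
```

{"method": "carry_out", "body": {
  "moves": [
    [[0,0,0,0.73,-0.06,0,-1],[0,0,0,0.73,-0.06,0,-1],[0,0,0,0.73,-0.06,0,-1],[0,0,0,0.73,-0.06,0,-1],[0,0,0,0.73,-0.06,0.3,-1],[0,0,0,0.73,-0.06,0.3,-1],[0,0,0,0,0,0.2,-1],[0,0,0,0,0,0,-1]]
  ]
}}

```text
time: 12.53
tool_pos: [0.6068, 0.0491, 0.0906]
tool_rot: [-0.081, 0.788, -0.607, 0.06]
contact_force: [-1.1, 0.0, -1.0]
gripper_width: 0.679
```

{"method": "carry_out", "body": {
  "moves": [
    [[0,0,0,0,0,0,-1],[0,0,0,0,0,0,-1],[0,0,0,0,0,0,-1]]
  ]
}}

```text
time: 12.78
tool_pos: [0.6085, 0.0514, 0.0949]
tool_rot: [-0.083, 0.789, -0.605, 0.064]
contact_force: [0.2, -0.2, -0.8]
gripper_width: 0.678
```

```bash
python3 tgt.py -14 50; python3 - <<'E'
from h import *
s,g=shot('w9','wrist')
s,g=shot('s9','side');save('s9c',cv2.resize(g['frame'][120:260,210:370],None,fx=4,fy=4))
E
python3 cov.py w9
```

```text
t 12.7833 tcp [0.6085 0.0514 0.0949] F(ctl) [ 0.1 -0.3 -0.8] w 0.678
pivot [-6.9  0.6 87.4] tongue tip [-17.    0.6  86.8] free end [103.6   0.4 110.9]
cover yaw/tilt/roll deg [-9.0e-02  1.2e+01  1.0e-02]
tool delta in units of 40mm [0.016 0.367 0.878]
t 12.7833 tcp [0.6085 0.0514 0.0949] xaxis deg -74.99 z [ 0.2007  0.054  -0.9782] F [ 0.2 -0.2 -0.8] w 0.678
t 12.8333 tcp [0.6086 0.0514 0.0952] xaxis deg -74.98 z [ 0.2013  0.0539 -0.978 ] F [ 0.6 -0.1 -1.1] w 0.679
top plane z=0.0004x+0.0007y+-0.01107
-60 [-29.37  30.32   0.47]
-48 [-29.49  30.4    0.45]
-36 [-29.54  30.51   0.49]
-24 [-29.57  30.39   0.41]
-12 [-28.99  30.48   0.75]
0 [-28.57  29.43   0.43]
12 [-29.49  30.55   0.53]
24 [-29.55  30.27   0.36]
36 [-29.47  30.35   0.44]
free end y [-56.04001543 -55.91139498 -55.7141937 ]
  end y at x -0.02 -56.17
  end y at x -0.01 -56.14
  end y at x 0 -56.11
  end y at x 0.01 -56.03
```

View pics/w9.png

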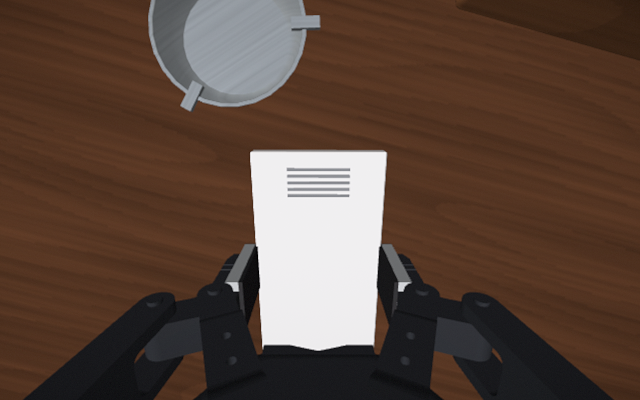

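View pics/s9c.png

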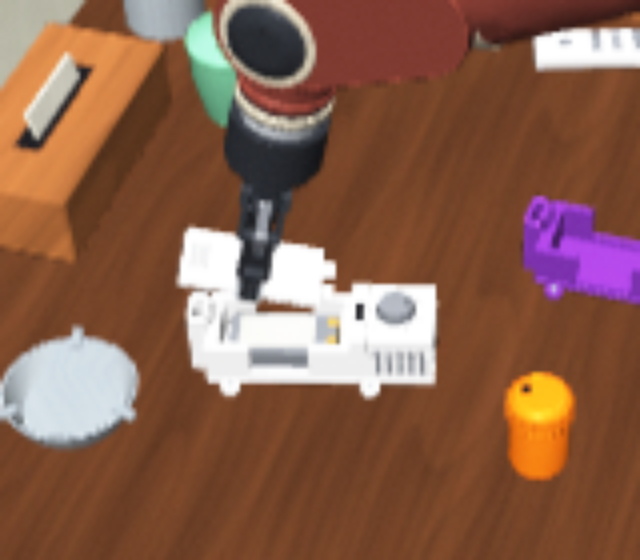

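Cover tilted 12° above the bay. In the side view, its tongues at (325,275) face the head. Lowering to just over the rim.

{"method": "carry_out", "body": {
  "moves": [
    [[0,0,0,0.008,0.12,0.3,-1],[0,0,0,0.008,0.12,0.3,-1],[0,0,0,0,0.12,0.28,-1],[0,0,0,0,0,0,-1],[0,0,0,0,0,0,-1],[0,0,0,0,0,0,-1]]
  ]
}}

```text
time: 13.38
tool_pos: [0.6021, 0.0479, 0.0568]
tool_rot: [-0.083, 0.789, -0.606, 0.063]
contact_force: [0.7, 0.8, -0.6]
gripper_width: 0.672
```

```bash
python3 tgt.py -14 41.5;python3 tgt.py -27 41.2
```

```text
t 13.3833 tcp [0.6021 0.0479 0.0568] F(ctl) [ 0.9  0.6 -0.6] w 0.672
pivot [-14.   -1.   49.3] tongue tip [-24.1  -1.   48.7] free end [96.5 -1.3 72.8]
cover yaw/tilt/roll deg [-1.800e-01  1.198e+01  1.000e-02]
tool delta in units of 40mm [-0.025  0.041  0.191]
t 13.3833 tcp [0.6021 0.0479 0.0568] F(ctl) [ 0.9  0.6 -0.6] w 0.672
pivot [-14.   -1.   49.3] tongue tip [-24.1  -1.   48.7] free end [96.5 -1.3 72.8]
cover yaw/tilt/roll deg [-1.800e-01  1.198e+01  1.000e-02]
tool delta in units of 40mm [-0.024  0.36   0.131]
```

{"method": "carry_out", "body": {
  "moves": [
    [[0,0,0,-0.024,0.02,0.1,-1],[0,0,0,0,0.02,0.09,-1],[0,0,0,0,0,0,-1],[0,0,0,0,0,0,-1]]
  ]
}}

```text
time: 13.72
tool_pos: [0.6019, 0.0489, 0.0492]
tool_rot: [-0.083, 0.789, -0.606, 0.064]
contact_force: [-0.4, 0.3, 0.2]
gripper_width: 0.678
```

```bash
python3 tgt.py -27.4 41.2
```

```text
t 13.7167 tcp [0.6019 0.0489 0.0492] F(ctl) [-0.3  0.4  0.2] w 0.678
pivot [-13.9   0.   41.7] tongue tip [-24.    0.1  41.1] free end [96.6 -0.3 65.2]
cover yaw/tilt/roll deg [-1.700e-01  1.198e+01  1.000e-02]
tool delta in units of 40mm [ 0.002  0.332 -0.057]
```

No contact and well aligned. Inserting the tongues.

{"method": "carry_out", "body": {
  "moves": [
    [[0,0,0,0,0.1,-0.02,-1],[0,0,0,0,0.1,-0.02,-1],[0,0,0,0,0.08,-0.015,-1],[0,0,0,0,0.04,0,-1],[0,0,0,0,0,0,-1],[0,0,0,0,0,0,-1]]
  ]
}}

```text
time: 14.22
tool_pos: [0.5893, 0.0455, 0.049]
tool_rot: [-0.083, 0.789, -0.606, 0.064]
contact_force: [-0.0, 0.6, -1.1]
gripper_width: 0.676
```

```bash
python3 tgt.py -27.4 41; python3 - <<'E'
from h import *
s,g=shot('w10','wrist')
s,g=shot('s10','side');save('s10c',cv2.resize(g['frame'][170:230,240:340],None,fx=8,fy=8))
E
```

```text
t 14.2167 tcp [0.5893 0.0455 0.049 ] F(ctl) [ 0.1  0.5 -1.1] w 0.676
pivot [-26.9  -0.   41.5] tongue tip [-37.    0.   40.9] free end [83.6 -0.3 65. ]
cover yaw/tilt/roll deg [-0.18 12.01 -0.  ]
tool delta in units of 40mm [-0.     0.014  0.01 ]
t 14.2167 tcp [0.5893 0.0455 0.049 ] xaxis deg -75.08 z [ 0.201   0.0535 -0.9781] F [-0.   0.6 -1.1] w 0.676
t 14.2667 tcp [0.5894 0.0456 0.049 ] xaxis deg -75.08 z [ 0.201   0.0535 -0.9781] F [ 0.2  0.4 -0.2] w 0.674
```

View pics/s10c.png

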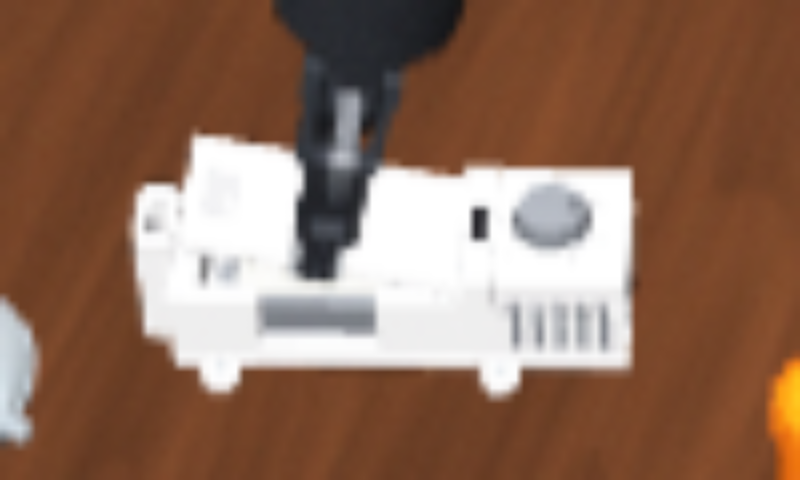

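Tongue tips are about 8 mm under the lip with no contact force. Tilting the free end down towards the catch about the tongues.

{"method": "carry_out", "body": {
  "moves": [
    [[-0.2,0,0,0,0.006,0.03,-1],[-0.2,0,0,0,0.006,0.03,-1],[-0.2,0,0,0,0.006,0.03,-1],[-0.2,0,0,0,0.006,0.025,-1],[0,0,0,0,0,0,-1],[0,0,0,0,0,0,-1]]
  ]
}}

```text
time: 14.82
tool_pos: [0.5896, 0.0457, 0.044]
tool_rot: [-0.055, 0.791, -0.608, 0.042]
contact_force: [-0.2, -0.0, -1.4]
gripper_width: 0.675
```

```bash
python3 tgt.py -27.6 40.5
```

```text
t 14.8167 tcp [0.5896 0.0457 0.044 ] F(ctl) [-0.2  0.  -1.4] w 0.675
pivot [-27.    0.1  40.5] tongue tip [-37.2   0.1  40.6] free end [84.9 -0.3 56.2]
cover yaw/tilt/roll deg [-0.16  7.98  0.01]
tool delta in units of 40mm [ 0.001  0.014 -0.002]
```

{"method": "carry_out", "body": {
  "moves": [
    [[0,0,0,0,0.015,0,-1],[0,0,0,0,0,0,-1],[0,0,0,0,0,0,0.5],[0,0,0,0,0,0,0.6],[0,0,0,0,0,0,0.7],[0,0,0,0,0,0,0.7],[0,0,0,0,0,0,0.7]]
  ]
}}

```text
time: 15.4
tool_pos: [0.5888, 0.0453, 0.0442]
tool_rot: [-0.055, 0.791, -0.608, 0.043]
contact_force: [0.4, 0.3, 0.1]
gripper_width: 0.85
```

```bash
python3 - <<'E'
from h import *
s,g=shot('w11','wrist')
s,g=shot('s11','side');save('s11c',cv2.resize(g['frame'][170:230,240:340],None,fx=8,fy=8))
E
python3 cov.py w11
```

```text
t 15.4 tcp [0.5888 0.0453 0.0442] xaxis deg -75.08 z [ 0.1347  0.0358 -0.9902] F [0.4 0.3 0.1] w 0.85
t 15.45 tcp [0.5888 0.0454 0.0442] xaxis deg -75.07 z [ 0.1346  0.0358 -0.9903] F [-0.5 -0.2 -0.8] w 0.848
top plane z=0.0014x+-0.0161y+-0.00948
-60 [-29.64  30.48   0.42]
-48 [-29.78  30.37   0.29]
-36 [-29.84  30.28   0.22]
-24 [-29.68  30.25   0.28]
-12 [-29.78  30.22   0.22]
0 [-29.6   30.31   0.36]
12 [-29.61  30.33   0.36]
24 [-29.67  30.31   0.32]
36 [-29.92  30.27   0.17]
free end y [-62.37358676 -60.96373061 -58.78044236]
  end y at x -0.02 -55.89
  end y at x -0.01 -63.17
  end y at x 0 -63.18
  end y at x 0.01 -55.95
```

View pics/w11.png

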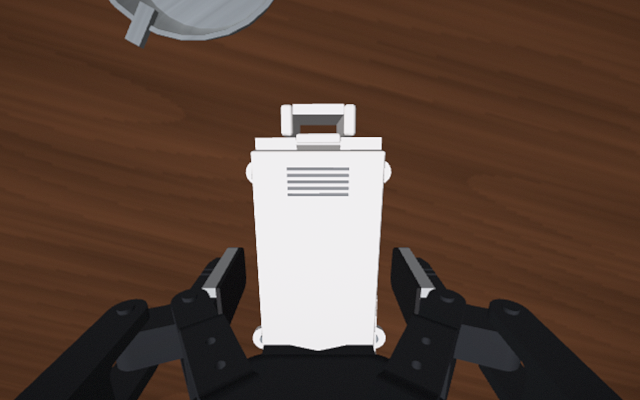

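View pics/s11c.png

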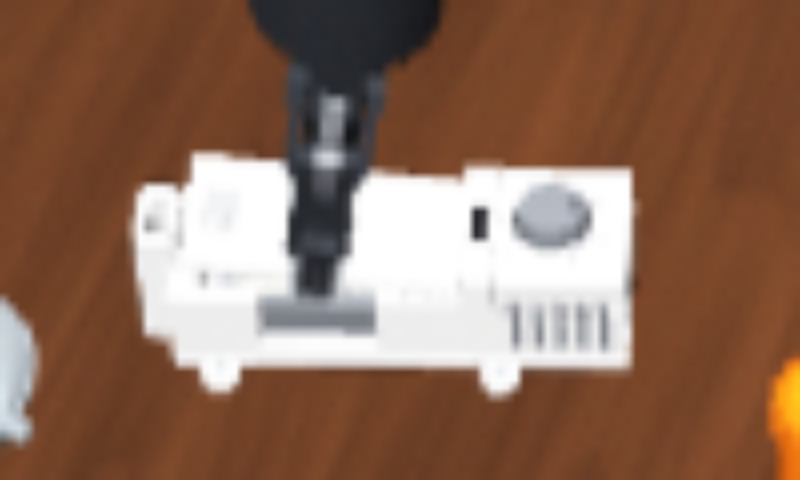

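The cover rests hooked on the catch slope, centred; its free end is at row ~150 against the catch at (318,140). Lifting, straightening and shutting the gripper to press.

{"method": "carry_out", "body": {
  "moves": [
    [[0,0,0,0,0,-0.4,0.7],[0,0,0,0,0,-0.7,0.7],[0,0,0,0,0,-0.9,0.7],[-0.8,0,0,0,-0.2,0,-1],[-0.8,0,0,0,-0.4,0,-1],[0,0,0,0,-0.2,0,-1],[0,0,0,0,0,0,-1],[0,0,0,0,0,0,-1]]
  ]
}}

```text
time: 16.17
tool_pos: [0.6081, 0.0508, 0.1243]
tool_rot: [0.0, 0.793, -0.609, -0.001]
contact_force: [-0.6, -0.4, 0.3]
gripper_width: 0.14
```

{"method": "carry_out", "body": {
  "moves": [
    [[0,0,0,0,0,0,-1],[0,0,0,0,0,0,-1],[0,0,0,0,0,0,-1]]
  ]
}}

```text
time: 16.42
tool_pos: [0.6078, 0.0506, 0.125]
tool_rot: [0.0, 0.793, -0.609, -0.0]
contact_force: [-0.2, 0.6, 0.3]
gripper_width: 0.0
```

```bash
cat > pr.py <<'E'
from h import *
from tgt import o,C
s=state();R=q2R(s['tool_rot']);t=o+C@np.array([.064,0,.047])
print('t',s['time'],'tcp ctl mm',(C.T@(s['tool_pos']-o)*1e3).round(1),'zax',R[:,2].round(3),'F',s['contact_force'].round(1),'w',s['gripper_width'])
print('delta units40',(R.T@(t-s['tool_pos'])/.04).round(3))
E
python3 pr.py; python3 - <<'E'
from h import *
s,g=shot('w12','wrist')
E
```

```text
t 16.4167 tcp ctl mm [ 48.6   0.5 125. ] zax [-0.001  0.    -1.   ] F [-0.2  0.6  0.3] w 3.3229301227724516e-05
delta units40 [ 0.011 -0.388  1.949]
t 16.4167 tcp [0.6078 0.0506 0.125 ] xaxis deg -75.09 z [-1.e-03  2.e-04 -1.e+00] F [-0.2  0.6  0.3] w 0.0
```

View pics/w12.png

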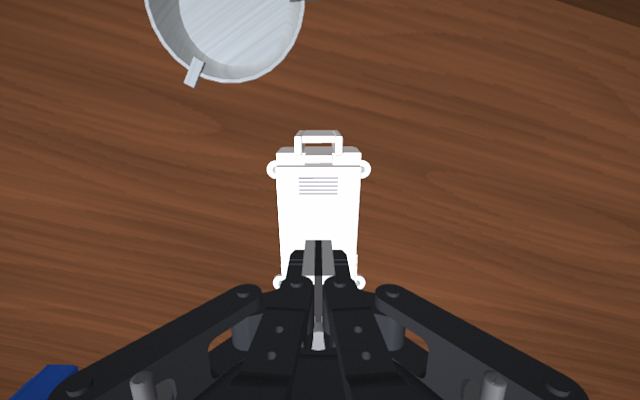

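Fingers are shut at (318,258) and the cover is still hooked. Moving over the press point and down.

{"method": "carry_out", "body": {
  "moves": [
    [[0,0,0,0.01,-0.38,0,-1],[0,0,0,0,0,0.6,-1],[0,0,0,0,0,0.5,-1],[0,0,0,0,0,0.3,-1],[0,0,0,0,0,0,-1],[0,0,0,0,0,0,-1]]
  ]
}}

```text
time: 16.97
tool_pos: [0.6228, 0.0542, 0.0689]
tool_rot: [0.001, 0.793, -0.609, -0.001]
contact_force: [0.3, 0.5, 0.7]
gripper_width: -0.003
```

{"method": "carry_out", "body": {
  "moves": [
    [[0,0,0,0,0,0.1,-1],[0,0,0,0,0,0.05,-1],[0,0,0,0,0,0,-1]]
  ]
}}

```text
time: 17.22
tool_pos: [0.624, 0.0543, 0.0643]
tool_rot: [-0.0, 0.793, -0.609, 0.0]
contact_force: [-0.7, 0.9, -0.3]
gripper_width: 0.008
```

{"method": "carry_out", "body": {
  "moves": [
    [[0,0,0,0,0,0.05,-1],[0,0,0,0,0,0.05,-1],[0,0,0,0,0,0,-1]]
  ]
}}

```text
time: 17.47
tool_pos: [0.6238, 0.0543, 0.0596]
tool_rot: [-0.0, 0.793, -0.609, 0.0]
contact_force: [0.6, 1.1, 1.6]
gripper_width: 0.004
```

{"method": "carry_out", "body": {
  "moves": [
    [[0,0,0,0,0,0.05,-1],[0,0,0,0,0,0,-1]]
  ]
}}

```text
time: 17.63
tool_pos: [0.624, 0.0542, 0.0584]
tool_rot: [-0.0, 0.793, -0.609, 0.0]
contact_force: [-2.4, -0.1, 3.4]
gripper_width: 0.001
```

{"method": "carry_out", "body": {
  "moves": [
    [[0,0,0,0,0,0.05,-1],[0,0,0,0,0,0,-1]]
  ]
}}

```text
time: 17.8
tool_pos: [0.6242, 0.0542, 0.0568]
tool_rot: [-0.0, 0.793, -0.609, 0.0]
contact_force: [-1.2, -0.3, 5.5]
gripper_width: -0.005
```

{"method": "carry_out", "body": {
  "moves": [
    [[0,0,0,0,0,0.05,-1],[0,0,0,0,0,0,-1]]
  ]
}}

```text
time: 17.97
tool_pos: [0.6244, 0.0542, 0.0553]
tool_rot: [-0.0, 0.793, -0.609, 0.001]
contact_force: [-2.6, -1.1, 7.7]
gripper_width: -0.003
```

Force is rising as expected (catch sliding back). Continuing.

{"method": "carry_out", "body": {
  "moves": [
    [[0,0,0,0,0,0.05,-1],[0,0,0,0,0,0,-1]]
  ]
}}

```text
time: 18.13
tool_pos: [0.6245, 0.0542, 0.0529]
tool_rot: [-0.001, 0.793, -0.609, 0.001]
contact_force: [-0.1, -0.4, -0.2]
gripper_width: -0.003
```

{"method": "carry_out", "body": {
  "moves": [
    [[0,0,0,0,0,0.05,-1],[0,0,0,0,0,0,-1]]
  ]
}}

```text
time: 18.3
tool_pos: [0.6244, 0.0545, 0.0499]
tool_rot: [-0.001, 0.793, -0.609, 0.001]
contact_force: [1.5, 0.7, 2.4]
gripper_width: 0.002
```

{"method": "carry_out", "body": {
  "moves": [
    [[0,0,0,0,0,0.05,-1],[0,0,0,0,0,0,-1]]
  ]
}}

```text
time: 18.47
tool_pos: [0.6235, 0.0543, 0.0471]
tool_rot: [0.0, 0.793, -0.609, -0.0]
contact_force: [0.0, 0.3, 0.9]
gripper_width: 0.003
```

{"method": "carry_out", "body": {
  "moves": [
    [[0,0,0,0,0,0.05,-1],[0,0,0,0,0,0,-1]]
  ]
}}

```text
time: 18.63
tool_pos: [0.6235, 0.0543, 0.047]
tool_rot: [0.001, 0.793, -0.609, -0.001]
contact_force: [-3.9, 0.4, 11.5]
gripper_width: -0.001
```

It snapped: force fell off at 53 mm, and it now bottoms at 47.0 mm, the seated height. One small extra press, then up.

{"method": "carry_out", "body": {
  "moves": [
    [[0,0,0,0,0,0.05,-1],[0,0,0,0,0,0,-1]]
  ]
}}

```text
time: 18.8
tool_pos: [0.6236, 0.0543, 0.0469]
tool_rot: [0.001, 0.793, -0.609, -0.001]
contact_force: [-10.6, -0.8, 21.6]
gripper_width: -0.002
```

{"method": "carry_out", "body": {
  "moves": [
    [[0,0,0,0,0,-0.2,-1],[0,0,0,0,0,-0.5,-1],[0,0,0,0,0,-1,-1],[0,0,0,0,0,-1,-1],[0,0,0,0,0.8,-1,-1],[0,0,0,0,0.8,-1,-1],[0,0,0,0,0,0,-1],[0,0,0,0,0,0,-1]]
  ]
}}

```text
time: 19.47
tool_pos: [0.5736, 0.0405, 0.2192]
tool_rot: [-0.001, 0.793, -0.609, 0.002]
contact_force: [-0.4, -0.0, 0.4]
gripper_width: 0.001
```

```bash
python3 - <<'E'
from h import *
from tgt import o,C
s,g=shot('w13','wrist')
P=(cloud(g)-o)@C*1e3
hsv=cv2.cvtColor(g['frame'],cv2.COLOR_RGB2HSV)
X,Y,Z=P[...,0],P[...,1],P[...,2]
k=(X>-35)&(X<90)&(abs(Y)<28)&(Z>42)&(Z<75)&(np.arange(400)[:,None]<300)
for a in range(-32,92,6):
    q=k&(X>=a)&(X<a+6)
    if q.any(): print(a,q.sum(),'z med',round(np.median(Z[q]),2),'L/R',round(np.median(Z[q&(Y>8)]),2),round(np.median(Z[q&(Y<-8)]),2))
q=(X>-20)&(X<75)&(Z>44)&(Z<50)&(abs(Y)<40);print('Y',Y[q].min(),Y[q].max())
t=q&(abs(Y)<26);print('plane',np.linalg.lstsq(np.c_[X[t],Y[t],np.ones(t.sum())],Z[t],rcond=None)[0])
crop=g['frame'];save('w13c',cv2.resize(crop[60:260,220:420],None,fx=3,fy=3))
s,g=shot('s13','side');save('s13c',cv2.resize(g['frame'][165:235,240:340],None,fx=8,fy=8))
s,g=shot('t13','top')
E
```

```text
t 19.4667 tcp [0.5736 0.0405 0.2192] xaxis deg -75.1 z [ 4.6e-03 -5.0e-04 -1.0e+00] F [-0.4 -0.   0.4] w 0.001
-32 340 z med 49.99 L/R 49.93 50.03
-26 261 z med 46.47 L/R 46.47 46.41
-20 274 z med 46.53 L/R 46.39 46.53
-14 270 z med 46.57 L/R 46.6 46.56
-8 263 z med 46.57 L/R 46.74 46.51
-2 273 z med 46.51 L/R 46.46 46.55
4 293 z med 46.6 L/R 46.52 46.63
10 270 z med 46.63 L/R 46.74 46.43
16 307 z med 46.55 L/R 46.48 46.51
22 284 z med 46.55 L/R 46.61 46.43
28 296 z med 46.7 L/R 46.63 46.64
34 323 z med 46.57 L/R 46.58 46.55
40 316 z med 46.49 L/R 46.49 46.61
46 283 z med 46.74 L/R 46.81 46.69
52 317 z med 46.64 L/R 46.7 46.69
58 322 z med 46.69 L/R 46.7 46.73
64 327 z med 46.68 L/R 46.54 46.71
70 347 z med 46.72 L/R 46.68 46.65
76 376 z med 46.82 L/R 46.86 46.66
82 191 z med 52.21 L/R 46.86 46.73
88 40 z med 58.09 L/R 57.74 57.75
Y -29.64789753191878 30.463454757549805
plane [2.26780541e-03 3.26510520e-04 4.65461302e+01]
t 19.5167 tcp [0.573  0.0407 0.2167] xaxis deg -75.09 z [ 5.e-04 -2.e-04 -1.e+00] F [-0.3  0.2 -0.1] w -0.001
t 19.5667 tcp [0.5725 0.0408 0.2151] xaxis deg -75.08 z [-2.3e-03  1.0e-04 -1.0e+00] F [ 1.  -0.1 -1.1] w -0.0
```

View pics/w13.png

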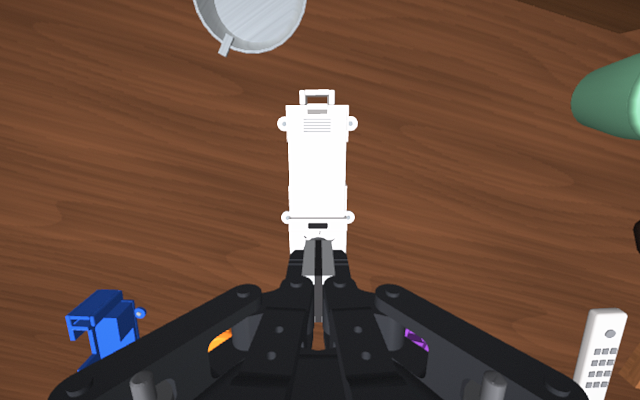

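View pics/s13c.png

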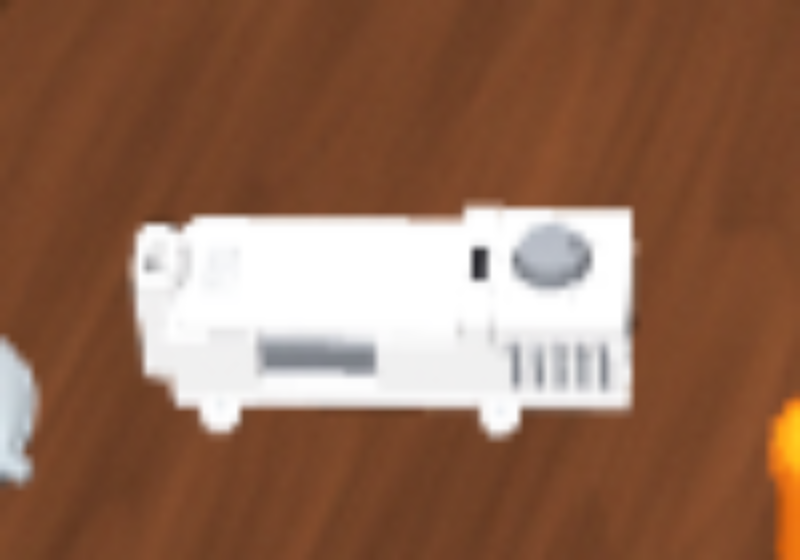

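View pics/t13.png

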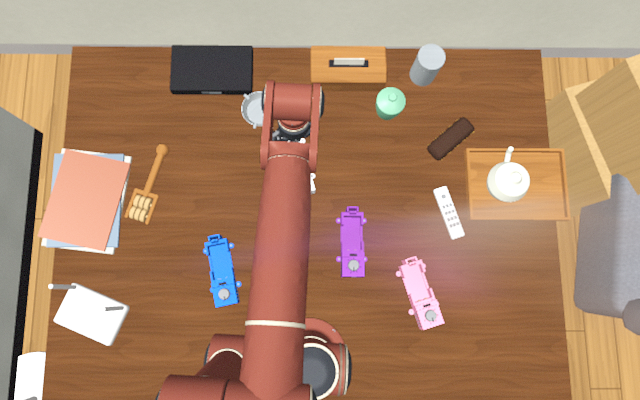

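The cover is level (slope 0.002 rad) with its top at the seated height, the catch sits over its end, and the bystanders look unmoved. Handing in.

```bash
python3 - <<'E'
from h import *
print(ticket.job_done(), state()['time'])
E
```

```text
the job is handed in; nothing more can be done
the job is handed in; nothing more can be done
```

I laid the battery pack in the white controller's bay, contacts towards the dial, then hooked the cover under the lip and pressed it shut until the catch snapped. I handed the job in at about 19.6 s; no verdict was reported.

**Pack:** After I released it, its top measured 29.6 mm high (30 mm expected) and it sat within about 1 mm of the bay's middle. It has been under the cover since then, so I could not check it again.

**Snap:** The last reading before the snap was about 8 N. After it, the press bottomed at 47.0 mm, the seated height. I finished with one firmer push, about 22 N upward with about 11 N sideways.

**Cover:** It sits level (slope about 0.002 rad) and centred across the box within about 0.5 mm. Its top measured 46.5–46.8 mm against 47 mm. The wrist camera had read 0.4–0.6 mm low on other known heights too, so I take that difference as camera error.

**Bystanders:** None had visibly moved in the last top and wrist pictures, judged by eye. The arm partly hid the ashtray and hid the toothpick holder in the top view; the toothpick holder showed only in part in the other views. No check failed or disagreed beyond that camera offset.

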